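# Draw the blue sample board from the leaning stack

### The job

Three painted sample boards lean one behind another against the timber block. Draw the blue one out by its tab, leaving the red and the white board leaning where they are, and stand it upright in the middle of the slot of the wooden holder. Lower it right down to the floor of the slot before you let go.

Things in the scene. Friction and masses are not known exactly. Their poses are not given: they have to be found in the camera images.
- blue_tab (a point): Centre of the blue board's grip tab: 40 mm wide, 45 high, 12 thick, mid top edge of a 220 x 110 x 12 mm board (0.2 kg). Foot 132.5 mm below, wide part's top edge 22.5 below. Axes: x thickness, y width, z up the board. It leans 12 deg, top away from the robot, face to face with the others, in any order; nothing stands before or behind the tab. Fixed timber block behind: 71 high, 436 long.
- slot_floor (a point): Centre of the slot floor of the fixed light wooden holder, 16 mm above the bench. x across the slot, y along it, z up. Slot 18 mm wide, 180 long, ends open; walls straight for 30 mm above the floor, then flared at 45 deg to a mouth about 50 mm wide at 45 mm. A board stands in it by itself with a little play.
- red_board: Red board, same size and lean, its equally high tab 80 mm left (+y) of its middle. Origin: centre of its foot; z up the board, x through the thickness. Must stay leaning in the stack; it may settle against its neighbour.
- white_board: White board, same size and lean, its equally high tab 80 mm right (-y) of its middle. Origin: centre of its foot; z up the board, x through the thickness. Must stay leaning in the stack; it may settle against its neighbour.

How it is judged:
On the way:
1. the blue board is brought down to the floor of the slot (foot within 12 mm of it) while the fingers still hold it (z of blue_tab in the frame of slot_floor between 0.122 and 0.1445 m and horizontal distance between blue_tab and slot_floor below 0.05 m and contact force between the fingers and anything else above 1 N), for 0.1 s.
At the end, for the whole second after the job is handed in: The blue board stands in the slot on its floor, upright within 15 degrees, its middle within 30 mm of the slot's middle along the slot; the red and the white board still lean in the stack (less than 34 degrees from upright, feet within 40 mm of where they were) (z of blue_tab in the frame of slot_floor between 0.124 and 0.138 m and x of blue_tab in the frame of slot_floor between -0.035 and 0.035 m and y of blue_tab in the frame of slot_floor between -0.03 and 0.03 m and angle between blue_tab's own z axis and vertical below 0.26 rad and angle between each of red_board, white_board's own z axis and vertical below 0.6 rad and distance of each of red_board, white_board from where it was at the start of the episode below 0.04 m); the robot touches nothing.
It fails at once if the red board topples (angle between red_board's own z axis and vertical above 0.8 rad).
It fails at once if the white board topples (angle between white_board's own z axis and vertical above 0.8 rad).
It also fails if it takes over 43 s, if anything falls off the work surface, if the arm or the gripper's body presses on something with over 40 N, if the wrist force passes 120 N, or if a joint passes its speed limit or range.

### The arm

A 6-joint arm with a two-finger parallel gripper is mounted at the origin on a cart in front of the work surface, level with it; the furniture and walls round the work are solid. World frame = base frame: x ahead of the robot, y to its left, z up, the work surface at z = 0. Lengths are in m, angles in rad, forces in N, time in s.
With the tool pointing down it reaches from about 0.35 to 0.925 m from the base axis. Payload 6.4 kg.
Tool frame: the origin (TCP) lies midway between the tips of the shut fingers; the grasp point (between the pads) lies 19 mm behind it; z points along the fingers, y is the line along which they close (so a half turn about z gives the same grasp; the last joint's range is limited). The gripper opens to 85 mm and grips with 20 to 120 N. Pads are 22 mm wide; open, the fingers measure 114 mm over their backs; the gripper's body (76 mm by 85 mm) begins 54 mm behind the grasp point. The pads swing forward as they close: fully open they stand 13 mm farther back than shut.
Start: joints at [1.032, 0.245, 1.558, -0, 1.339, -0.174], TCP at [0.232, 0.607, 0.231] pointing down, gripper open.
Joint ranges: [-3.13, 3.13], [-1.02, 2.26], [0.13, 2.54], [-0.95, 4.09], [0.21, 2.88], [-2.74, 2.74]. Speed limits (rad/s): [2.57, 2.57, 3.14, 3.14, 3.14, 3.14].

### API

Orientations are given as [roll, pitch, yaw] about the fixed x, y, z axes, in that order (R = Rz(yaw) Ry(pitch) Rx(roll)).
In Python, from plant import manip, eoat, planner, imaging, workorder, telemetry gives the robot as it stands. The module is installed in compiled form; this text tells all that it offers. Calls block until the motion is done:
- manip.movep(position, orientation): joint-space move of the TCP to a pose.
- manip.movel(position, orientation=None, v=0.15, force_limit=None): straight line of the TCP; orientation=None keeps the orientation; v is the mean speed in m/s. With force_limit (N) it stops when the force on the tool has changed by that much, and returns True; else False.
- manip.move_joints(angles): joint-space move.
- eoat.command_gripper(opening): finger opening in m; the grip force is fixed at half the most; returns when the fingers have stopped.
- manip.sleep(seconds).
- planner.ik(position, orientation): joint angles nearest the present ones, or None.
- imaging.camera(name): name is "side" or "top"; returns a dict with "pixels" (420x560x3 uint8, red, green, blue), "fovy" (degrees; the focal length in pixels is half the picture's height over the tangent of half this angle, whatever the lens; pixels are square), "cx", "cy" (the principal point, pixels), "cam_to_world" (4x4, takes a point from camera to world coordinates). Camera axes: x right, y down, z forward; pixel columns grow to the right and rows downward; lengths in m; the calibration is good to about 2 mm. A picture is of the moment at which its call begins. There is no depth.
A pose or a line that the arm cannot do raises manip.PlanningError and nothing moves.
- workorder.hand_in(): hands the job in; it is judged then, once.
Readings, each from a call of its own:
- telemetry.current_clock(): time.
- telemetry.current_joint_positions(): joint angles.
- telemetry.current_dq(): joint speeds.
- telemetry.current_effort(): joint torques, N m.
- telemetry.current_position(): TCP position.
- telemetry.current_orientation(): TCP orientation.
- telemetry.current_contact_force(): force on the tool from outside, world axes, zero at the start.
- telemetry.current_torque(): the same for the moment, N m.
- telemetry.current_grip_width(): finger opening in m.
- telemetry.current_gripper_force(): force on a finger pad.
Only numpy, scipy, OpenCV 4.12 (cv2) and the standard library are available. Lean on these libraries where they do the work, as an engineer would, in place of code of your own. Each camera call takes 0.05 s, during which the arm holds its last target. There are 200 camera calls.

## Working session

There is one attempt and no reset: what is moved stays moved. The work goes in short steps, each a Python script; the robot and the scene stay as the last script left them, time stands still between calls to the robot, and variables do not carry over. Pictures are saved under pics/ and viewed, at most 10 in all, crops included, and the job is handed in when it is done.

```bash
mkdir -p pics; python3 - <<'E'
from plant import imaging,telemetry
import cv2,numpy as np,pickle
for n in("side","top"):
    c=imaging.camera(n);pickle.dump(c,open(n+'0.pkl','wb'))
    cv2.imwrite(f'pics/{n}0.png',c["pixels"][...,::-1])
    print(n,c["fovy"],c["cx"],c["cy"],np.round(c["cam_to_world"],3).tolist())
print(telemetry.current_clock(),telemetry.current_orientation())
E
```

```text
side 52.98534670212141 273.9803760381612 203.65850240616308 [[-0.996, -0.059, 0.073, 0.476], [-0.094, 0.587, -0.804, 0.524], [0.004, -0.808, -0.59, 0.612], [0.0, 0.0, 0.0, 1.0]]
top 42.85888563695479 280.14333019741673 201.471560279193 [[-0.024, -0.989, 0.149, 0.379], [-1.0, 0.023, -0.008, -0.145], [0.004, -0.149, -0.989, 1.214], [0.0, 0.0, 0.0, 1.0]]
0.1 [-3.13984577e+00 -3.13449900e-04  2.77676109e+00]
```

View pics/side0.png

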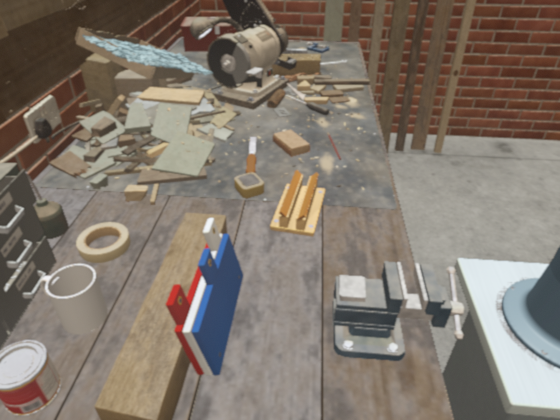

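View pics/top0.png

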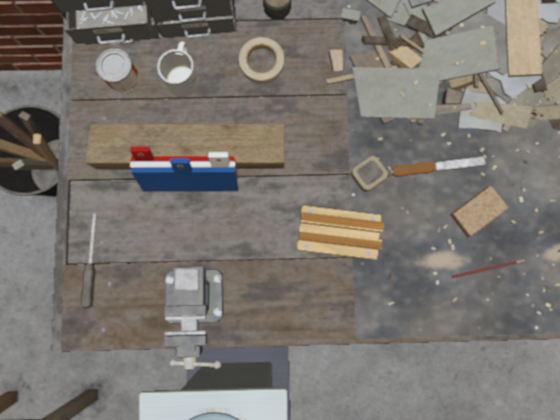

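The side view shows the blue board in front (tab about (207,263)), white in the middle and red at the back. The holder is at about (300,203). In the top view the blue tab is at about (181,166) and the holder at about (341,233). I'll zoom in on both.

```bash
python3 - <<'E'
import cv2,numpy as np,pickle
s=pickle.load(open('side0.pkl','rb'))['pixels'];t=pickle.load(open('top0.pkl','rb'))['pixels']
f=lambda im,x,y,w,h,k:cv2.resize(im[y:y+h,x:x+w],None,fx=k,fy=k,interpolation=cv2.INTER_CUBIC)
a=np.hstack([f(t,120,140,130,60,3),f(t,290,195,100,60,4)[:180] if 0 else cv2.resize(f(t,290,200,100,65,4),(400,260))[:180]])
b=np.hstack([f(t,290,200,100,65,4),f(s,260,165,75,65,4)[:260]])
c=np.hstack([f(t,120,140,130,60,3),f(s,160,210,90,60,3)])
W=max(b.shape[1],c.shape[1]);p=lambda i:cv2.copyMakeBorder(i,0,0,0,W-i.shape[1],cv2.BORDER_CONSTANT)
o=np.vstack([p(b),p(c)]);print(o.shape);cv2.imwrite('pics/crop.png',o[...,::-1])
for n,im in(('side',s),('top',t)):
    h=cv2.cvtColor(im,cv2.COLOR_RGB2HSV);m=cv2.inRange(h,(105,130,50),(125,255,255))
    k,l,st,ce=cv2.connectedComponentsWithStats(m)
    for i in range(1,k):
        if st[i,4]>60: print(n,st[i],ce[i])
    i=1+np.argmax(st[1:,4]);
    for y in range(st[i,1],st[i,1]+(34 if n=='top' else 60),2):
        x=np.where(l[y]==i)[0];print(y,x.min(),x.max(),end='; ')
E
```

```text
(440, 700, 3)
side [214 234  14  35 188] [220.93085106 250.75531915]
side [199 249  10  17  98] [203.98979592 257.40816327]
side [192 284  22  49 339] [202.46902655 308.58112094]
side [210 329  18  45 273] [218.52380952 351.84981685]
284 208 212; 286 207 212; 288 206 212; 290 206 211; 292 205 211; 294 204 210; 296 204 209; 298 203 209; 300 202 208; 302 202 208; 304 201 207; 306 200 206; 308 200 206; 310 199 205; 312 198 204; 314 198 204; 316 197 203; 318 196 203; 320 196 202; 322 195 201; 324 194 201; 326 194 200; 328 193 200; 330 192 199; 332 193 197; Traceback (most recent call last):
  File "<stdin>", line 16, in <module>
    return umr_minimum(a, axis, None, out, keepdims, initial, where)
ValueError: zero-size array to reduction operation minimum which has no identity
```

View pics/crop.png

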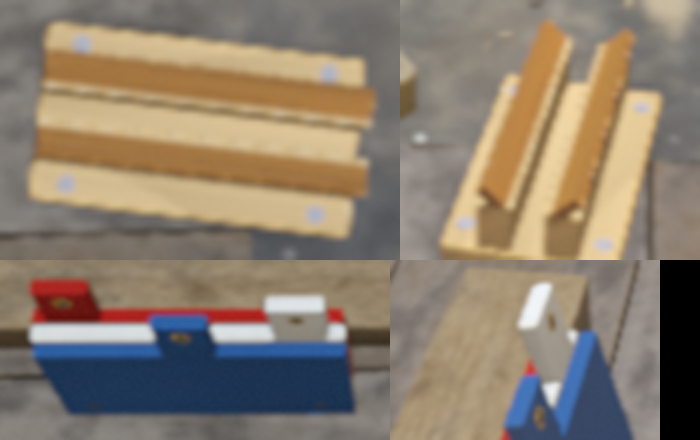

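```bash
cat > h.py <<'E'
import cv2,numpy as np,pickle
def K(c):
    f=c["pixels"].shape[0]/2/np.tan(np.radians(c["fovy"]/2)); return f
def ray(c,u,v,z):
    T=np.array(c["cam_to_world"]);f=K(c);d=T[:3,:3]@np.array([(u-c["cx"])/f,(v-c["cy"])/f,1]);o=T[:3,3]
    return o+d*(z-o[2])/d[2]
def proj(c,p):
    T=np.array(c["cam_to_world"]);q=T[:3,:3].T@(np.array(p)-T[:3,3]);f=K(c);return np.round([q[0]/q[2]*f+c["cx"],q[1]/q[2]*f+c["cy"]],1)
def comps(m,amin=30):
    k,l,st,ce=cv2.connectedComponentsWithStats(m)
    return [(st[i],ce[i],np.argwhere(l==i)[:,::-1].astype(np.float32)) for i in range(1,k) if st[i,4]>=amin]
E
python3 - <<'E'
from h import *
s=pickle.load(open('side0.pkl','rb'));t=pickle.load(open('top0.pkl','rb'))
h=cv2.cvtColor(t["pixels"],cv2.COLOR_RGB2HSV)
for p in((180,161),(180,166),(150,171),(190,182),(340,219),(340,236),(340,228)): print(p,h[p[1],p[0]],end=' ')
print()
roi=np.zeros(h.shape[:2],np.uint8);roi[195:265,290:390]=255
m=cv2.inRange(h,(8,150,120),(17,255,225))&roi
cs=[]
for st,ce,px in comps(m):
    r=cv2.minAreaRect(px);w=ray(t,*ce,.0535);print('flare',st,ce,r,w);
    if st[4]>300: cs.append((w,px))
    x=cv2.boxPoints(r);print([np.round(ray(t,*q,.0535)[:2],4).tolist() for q in x])
if len(cs)==2:
    c=(cs[0][0]+cs[1][0])/2
    for w,px in cs:
        v=cv2.fitLine(np.array([ray(t,*q,.0535)[:2] for q in px],np.float32),cv2.DIST_L2,0,.01,.01).ravel();print('dir deg from y',np.degrees(np.arctan2(-v[0],v[1])))
    print('sep',np.linalg.norm(cs[0][0]-cs[1][0]),'centre',c,'side',proj(s,[c[0],c[1],.0535]))
m=cv2.inRange(h,(100,120,140),(125,255,255))
for st,ce,px in comps(m,15):
    r=cv2.minAreaRect(px);print('blue',st,ce,r,ray(t,*ce,.109),ray(t,*ce,.153))
E
```

```text
(180, 161) [107 180 164] (180, 166) [20 84 79] (150, 171) [107 179 155] (190, 182) [107 174  82] (340, 219) [ 16 152 163] (340, 236) [ 18 106 186] (340, 228) [ 19  89 189] 
flare [302 214  80  15 400] [342.     220.9525] ((341.5335388183594, 220.71827697753906), (79.8646240234375, 5.556005001068115), 6.788974285125732) [ 0.50741753 -0.28761297  0.0535    ]
[[0.5143, -0.1995], [0.5264, -0.2013], [0.5016, -0.3737], [0.4896, -0.3716]]
flare [300 233  48  11 165] [324.06060606 238.55151515] ((323.4154052734375, 238.17694091796875), (47.257232666015625, 5.705597877502441), 7.125016689300537) [ 0.46992571 -0.24707888  0.0535    ]
[[0.4722, -0.194], [0.4845, -0.1959], [0.4693, -0.2974], [0.4571, -0.2953]]
flare [347 241  32   7  81] [363.77777778 244.0617284 ] ((362.6951599121094, 243.243896484375), (31.252126693725586, 5.190281867980957), 6.340191841125488) [ 0.45594795 -0.33277667  0.0535    ]
[[0.4567, -0.2961], [0.4679, -0.2978], [0.4588, -0.3649], [0.4477, -0.3631]]
blue [171 159  17   4  68] [179.  160.5] ((179.0, 160.5), (3.0, 16.0), 90.0) [0.6375781  0.05808549 0.109     ] [0.62727879 0.05000195 0.153     ]
blue [131 168  42   4 165] [151.37575758 169.52121212] ((151.49998474121094, 169.49998474121094), (40.99999237060547, 2.999999523162842), -0.0) [0.61947492 0.11609225 0.109     ] [0.60989661 0.10569851 0.153     ]
blue [193 168  42   4 167] [213.37724551 169.49101796] ((213.5, 169.49998474121094), (40.99999237060547, 2.999999523162842), 0.0) [ 0.61654069 -0.01432272  0.109     ] [ 0.60707923 -0.0195225   0.153     ]
```

```bash
python3 - <<'E'
from h import *
s=pickle.load(open('side0.pkl','rb'));t=pickle.load(open('top0.pkl','rb'))
yaw=-.144;C=np.array([.487,-.283]);ex=np.array([np.cos(yaw),np.sin(yaw)]);ey=np.array([-ex[1],ex[0]])
for n,c in(('top',t),('side',s)):
    a=np.arange(-60,61,1);b=np.arange(-60,61,3)
    P=np.array([[ [*(C+ex*i/1000+ey*j/1000),.061] for i in a] for j in b])
    uv=np.array([[proj(c,p) for p in r] for r in P],np.float32)
    im=cv2.remap(c["pixels"],uv[...,0],uv[...,1],cv2.INTER_LINEAR)
    m=im.mean(0).astype(int)
    print(n);print(' '.join(f'{i}:{v[0]},{v[2]}' for i,v in zip(a[::2],m[::2])))
    print('floor uv',proj(c,[*C,.016]))
    # big rectified picture
    a=np.arange(-60,61,.4);b=np.arange(-120,121,.8)
    uv=np.array([[proj(c,[*(C-ex*i/1000-ey*j/1000),.061]) for j in b] for i in a],np.float32)
    im=cv2.remap(c["pixels"],uv[...,0],uv[...,1],cv2.INTER_CUBIC);cv2.imwrite(n+'r.png',im[...,::-1])
o=np.hstack([cv2.imread('topr.png'),cv2.imread('sider.png')]);cv2.imwrite('pics/rect.png',o);print(o.shape)
# tab check in side
for p in([.6226,.050,.1309],[.6273,.05,.153],[.618,.0509,.109]):print(proj(s,p),proj(t,p))
h=cv2.cvtColor(s["pixels"],cv2.COLOR_RGB2HSV);m=cv2.inRange(h,(100,120,40),(125,255,255))
m[:,:150]=0;m[:,260:]=0;c=max(comps(m),key=lambda q:q[0][4]);print(c[0]);px=c[2]
for y in range(245,285,4): print(y,[int(x) for x in sorted(px[px[:,1]==y,0])[::1]][:1],(px[px[:,1]==y,0].max() if (px[:,1]==y).any() else None))
E
```

```text
top
-60:100,92 -58:98,92 -56:102,93 -54:132,98 -52:175,113 -50:202,132 -48:209,141 -46:208,143 -44:208,143 -42:207,142 -40:206,141 -38:207,142 -36:207,141 -34:197,132 -32:171,108 -30:148,77 -28:150,62 -26:158,63 -24:159,66 -22:159,66 -20:161,66 -18:163,66 -16:167,72 -14:179,95 -12:198,125 -10:210,142 -8:212,146 -6:213,146 -4:213,146 -2:214,147 0:214,147 2:209,141 4:187,122 6:160,99 8:165,102 10:183,115 12:179,99 14:167,74 16:164,65 18:165,65 20:165,66 22:164,65 24:162,65 26:160,68 28:168,84 30:185,111 32:199,132 34:205,140 36:207,142 38:211,144 40:211,144 42:200,135 44:165,117 46:126,104 48:109,102 50:110,105 52:113,107 54:115,109 56:116,110 58:117,110 60:117,111
floor uv [338.3 231.9]
side
-60:119,109 -58:115,106 -56:116,103 -54:135,105 -52:167,115 -50:188,129 -48:195,139 -46:196,143 -44:196,145 -42:196,146 -40:197,145 -38:198,144 -36:198,142 -34:190,133 -32:171,114 -30:150,89 -28:153,78 -26:172,76 -24:183,74 -22:184,72 -20:184,72 -18:185,72 -16:187,72 -14:192,79 -12:202,100 -10:215,129 -8:220,145 -6:216,150 -4:211,151 -2:210,151 0:207,148 2:194,135 4:168,111 6:145,87 8:156,91 10:189,115 12:207,124 14:203,107 16:193,83 18:189,71 20:190,70 22:190,71 24:190,71 26:189,71 28:187,74 30:188,86 32:193,111 34:200,135 36:204,146 38:199,144 40:180,134 42:155,126 44:141,124 46:139,124 48:139,125 50:139,125 52:138,124 54:138,124 56:138,123 58:139,124 60:139,124
floor uv [300.3 206.9]
(303, 604, 3)
[209.6 267.5] [180.9 165.1]
[205.4 257.2] [179.  160.5]
[213.4 277.7] [182.4 169.5]
[ 200  278   40   96 1578]
245 [] None
249 [] None
253 [] None
257 [] None
261 [] None
265 [] None
269 [] None
273 [] None
277 [] None
281 [229] 238.0
```

View pics/rect.png

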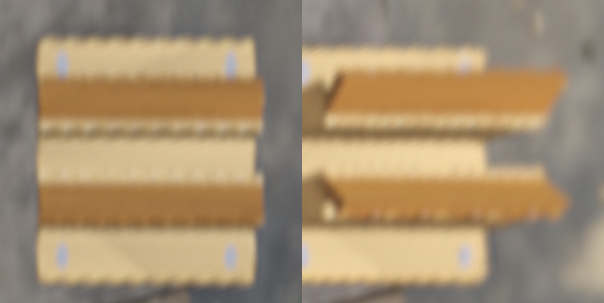

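The tab measurement agrees in both views: the side-view prediction is (205,257) and I observe (204,257). The holder's flares come out symmetric about (0.487,-0.283) with yaw -0.144. Next I'll grasp along the tilted board axis and draw the board off the stack along its face normal.

```bash
cat >> h.py <<'E'
from scipy.spatial.transform import Rotation as Rn
TAB=np.array([.6226,.050,.1309]);YB=-.0225;LEAN=np.radians(12)
C=np.array([.487,-.283]);YS=-.144;OFF=.014   # TCP lies OFF below the tab centre
def board(yaw,lean): return (Rn.from_euler('z',yaw)*Rn.from_euler('y',lean)).as_matrix()
def tool(B,sg):
    y=sg*B[:,0];z=-B[:,2];return Rn.from_matrix(np.c_[np.cross(y,z),y,z]).as_euler('xyz')
E
python3 - <<'E'
from h import *
from plant import manip,eoat,planner,telemetry
B=board(YB,LEAN);g=TAB-OFF*B[:,2];best=None
P=board(YS,0)
for sg in(1,-1):
    a=planner.ik(g+.13*B[:,2],tool(B,sg));b=planner.ik([*C,.1345],tool(P,sg))
    print(sg,None if a is None else np.round(a,2),None if b is None else np.round(b,2))
E
```

```text
1 [-0.09  0.36  1.41 -0.01  1.59 -0.07] [-0.73  0.15  1.85  0.    1.14 -0.58]
-1 None [-0.73  0.15  1.85 -0.    1.14  2.56]
```

```bash
python3 - <<'E'
from h import *
from plant import manip,eoat,planner,telemetry,imaging
B=board(YB,LEAN);g=TAB-OFF*B[:,2];o=tool(B,1)
manip.movep(g+.13*B[:,2],o)
eoat.command_gripper(.048)
print(telemetry.current_clock(),manip.movel(g+.05*B[:,2],v=.15))
print(manip.movel(g,v=.08,force_limit=8),telemetry.current_position()-g,telemetry.current_contact_force(),telemetry.current_clock())
c=[imaging.camera(n)["pixels"] for n in("side","top")]
o=np.hstack([cv2.resize(c[0][190:340,140:290],(450,450)),cv2.resize(c[1][90:210,120:240],(350,450))[:, :]]);cv2.imwrite('pics/g.png',o[...,::-1])
E
```

```text
3.0333 False
False [ 2.73981172e-04 -1.78728413e-05  2.56349443e-04] [ 0.45200769 -0.04431823  0.32797565] 4.4917
```

View pics/g.png

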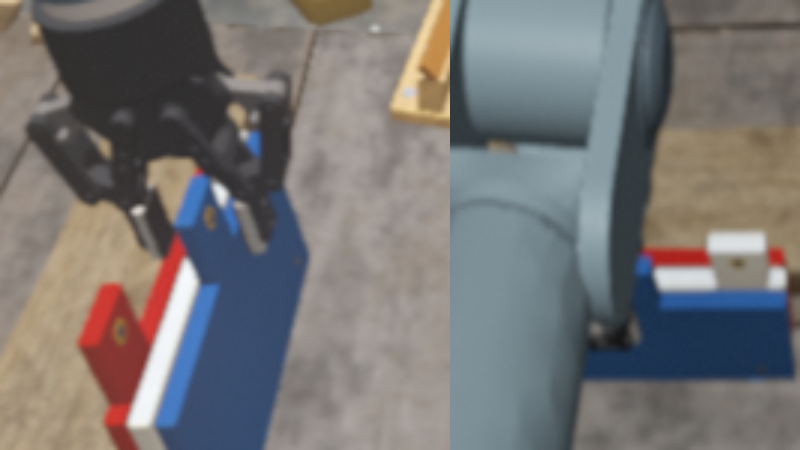

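The fingers straddle the blue tab (crop about (205,215)) with no contact. Next I'll close and draw the board out.

```bash
python3 - <<'E'
from h import *
from plant import manip,eoat,planner,telemetry,imaging
B=board(YB,LEAN);g=TAB-OFF*B[:,2]
eoat.command_gripper(0.0)
print(telemetry.current_grip_width(),telemetry.current_gripper_force(),telemetry.current_contact_force())
q=g-.08*B[:,0];print(manip.movel(q,v=.06,force_limit=40),telemetry.current_contact_force())
q=q+[0,0,.08];manip.movel(q,v=.15)
P=board(YS,0);o=tool(P,1)
manip.movel([*C,.1345+.075],o,v=.15)
print(telemetry.current_grip_width(),telemetry.current_contact_force(),telemetry.current_clock())
c=[imaging.camera(n)for n in("side","top")]
pickle.dump(c,open('hold.pkl','wb'))
cv2.imwrite('pics/h.png',np.hstack([cv2.resize(c[0]["pixels"][80:380,130:430],(400,400)),cv2.resize(c[1]["pixels"][90:290,240:440],(400,400))])[...,::-1])
# predicted foot/top corners of the board
for y in(-.11,.11):
  for x in (-.006,.006):
    for z in(0,.11):
        p=np.array([*C,.091])+P@[x,y,z];print(x,y,z,proj(c[0],p),proj(c[1],p))
E
```

```text
0.011235511677382225 58.38827311992645 [0.69116025 0.73579902 1.28240723]
False [-0.64818149  0.71842333 -2.23394076]
0.011323588322517253 [-0.496025    0.85425054 -1.0473028 ] 9.575
-0.006 -0.11 0 [312.2 157.2] [394.  237.7]
-0.006 -0.11 0.11 [314.9 115.8] [406.5 233. ]
0.006 -0.11 0 [307.4 156.6] [394.6 232.1]
0.006 -0.11 0.11 [309.8 115.3] [407.  226.7]
-0.006 0.11 0 [294.7 208.9] [290.1 225.2]
-0.006 0.11 0.11 [296.6 162.8] [291.4 219.1]
0.006 0.11 0 [289.  208.1] [290.8 219.6]
0.006 0.11 0.11 [290.4 162.1] [292.2 212.9]
```

View pics/h.png

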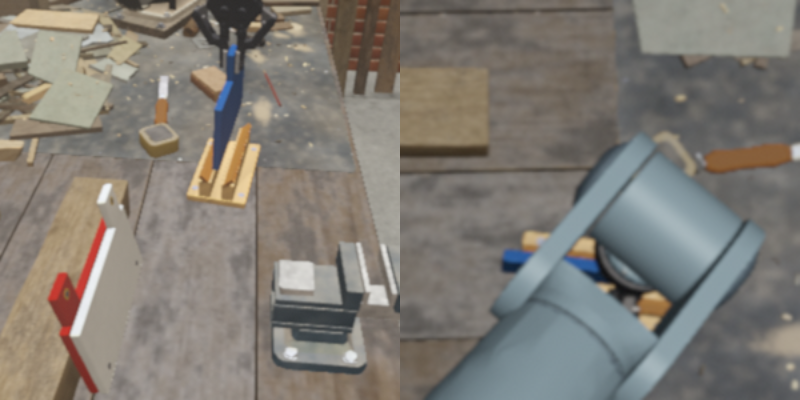

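The board is held upright over the slot, its end at about (291,215–225) in the top view as predicted (291,213–225). Red and white still lean. Next I'll lower it.

```bash
python3 - <<'E'
from h import *
from plant import manip,eoat,planner,telemetry,imaging
manip.movel([*C,.1345+.012],v=.08,force_limit=15) and print('early')
print(telemetry.current_position(),telemetry.current_contact_force())
print(manip.movel([*C,.1345-.004],v=.02,force_limit=6),telemetry.current_position(),telemetry.current_contact_force(),telemetry.current_torque(),telemetry.current_clock())
manip.sleep(.3)
c=[imaging.camera(n)for n in("side","top")]
cv2.imwrite('pics/d.png',np.hstack([cv2.resize(c[0]["pixels"][110:260,230:380],(400,400),interpolation=2),cv2.resize(c[1]["pixels"][165:315,265:415],(400,400))])[...,::-1])
E
```

```text
[ 0.4870021  -0.28319364  0.14683927] [-0.1592371  -0.18602974 -1.79744088]
True [ 0.48713258 -0.28319408  0.13498219] [ 0.40636686 -0.72946881  3.28572653] [-0.14440017 -0.16435323  0.03541068] 11.2
```

View pics/d.png

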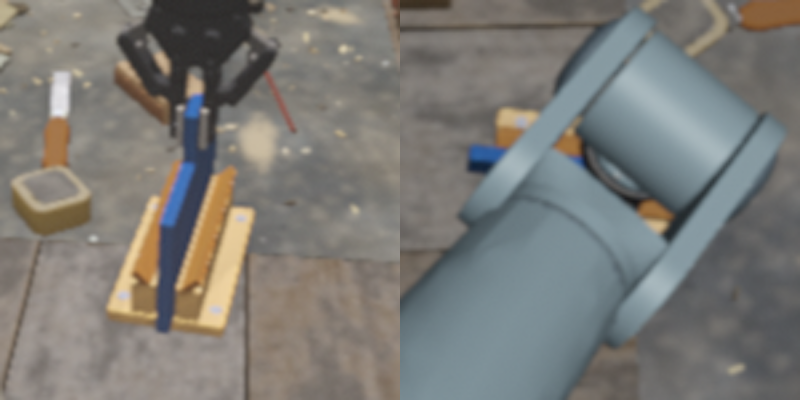

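The board is in the slot, and contact came at TCP z = 0.135 against an expected 0.1345, so it is on the floor. Now I'll release and retreat.

```bash
python3 - <<'E'
from h import *
from plant import manip,eoat,planner,telemetry,imaging
eoat.command_gripper(.05)
p=np.array(telemetry.current_position())
manip.movel(p+[0,0,.12],v=.12)
q=np.array(telemetry.current_joint_positions());q[0]-=.5;manip.move_joints(q);manip.sleep(.5)
print(telemetry.current_contact_force(),telemetry.current_clock())
c=[imaging.camera(n)for n in("side","top")]
t=c[1];h=cv2.cvtColor(t["pixels"],cv2.COLOR_RGB2HSV)
for st,ce,px in comps(cv2.inRange(h,(100,120,140),(125,255,255)),15): print(st,ce,ray(t,*ce,.126),ray(t,*ce,.171))
cv2.imwrite('pics/e.png',np.hstack([cv2.resize(c[0]["pixels"][80:380,130:430],(400,400)),cv2.resize(c[1]["pixels"][110:290,230:410],(400,400))])[...,::-1])
E
```

```text
[-0.47415298  0.91301493 -0.6872386 ] 14.7833
[292 220  43   9 196] [312.44897959 224.05102041] [ 0.49444069 -0.21803268  0.126     ] [ 0.48966403 -0.21500664  0.171     ]
[338 223  59  14 268] [367.48507463 229.8358209 ] [ 0.47995137 -0.32997322  0.126     ] [ 0.4757741  -0.32231641  0.171     ]
```

View pics/e.png

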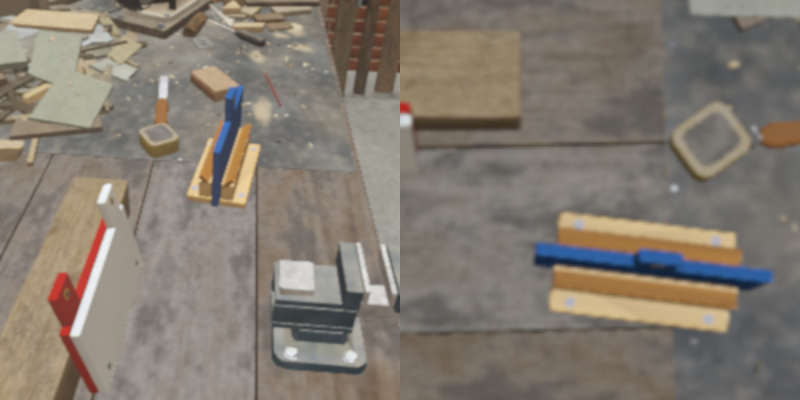

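The blue board stands upright in the middle of the slot (side view about (225,150) in the crop), and red and white still lean against the block.

```bash
python3 -c "
from plant import workorder
print(workorder.hand_in())"
```

```text
the job is handed in; nothing more can be done
None
```

The job is handed in (the call returned no verdict): the blue board stands upright on the floor in the middle of the slot, and the red and white boards still lean in the stack, as the last camera pictures show.

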